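# Hang a new horseshoe keeper astride the arbor, home in its neck

## Task

The steel arbor in the grey cradle has lost its horseshoe keeper; the worn one lies flat on the bench near the robot. Take the new keeper of the same shape from the sloping blue rack and hang it upright astride the arbor, tab up, so that it goes down into the narrow milled neck and sits fully home on it, then let go. The neck is not always at the same place along the arbor, so feel or look for it and do not force the keeper; leave the other keepers, the worn one and the things standing about where they are.

Things in the scene. Friction and masses are not known exactly. Their poses are not given: they have to be found in the camera images.
- cradle: Fixed grey cradle with a horizontal steel arbor. Origin: middle of the underside of the base plate (110 x 214 x 12 mm); z up, y along the arbor. Two bearing uprights, inner faces at y = -86 and +86 mm, tops 138 mm above the bench. The arbor's place along y differs each time and this pose does not tell it; the arbor slips along y only under about 80 N.
- cradle_axis (a point): Point on the arbor's axis half-way between the uprights, 100 mm above the bench; axes as the cradle. The arbor is a 50 mm round bar with one milled neck: 13 mm long along y, 24 x 24 mm square with level top flat (112 mm above the bench) between upright shoulders. The neck's middle lies anywhere from y = -22 to +22 mm of this point: find it by touch or sight.
- rack: Fixed blue sheet-steel rack, base 120 x 226 mm, on a clipboard. Origin: middle of its underside; x to the back, y along it. Three keepers stand on its ledge at y = -74, 0, +74 mm, faces to the front, leaning back 30 degrees (tabs away in +x). Its back reaches 46 mm up from their feet, so the tabs stand free on both sides; a 7 mm lip and 18 mm fences hold the feet. Keepers come out along their own z.
- keeper_square_mid (a point): Bright new keeper shaped like the worn one: 8 mm thick, 60 wide, 94 tall, about 0.24 kg; square shoulders; legs 40 long; throat 27 mm wide with flat square crown, mouth flared to 34 mm; tab 26 x 32. Point: its centre, 47 mm above the feet, 31 mm below the tab's middle. x = plate normal, y = width, z = feet to tab. Home, it is 119 mm above the bench; off the neck its feet stop on the bar, about 46 mm higher.
- keeper_arched_mid (a point): New bright steel keeper of another shape: half-round arched throat and large round shoulders; 60 x 94 x 8 mm, tab as on the others. It does not match the worn one. Point: its centre; axes as the others. The three new keepers change places in the rack.
- keeper_narrow_mid (a point): New bright steel keeper of another shape: square throat only 18 mm wide and cut-off shoulders; 60 x 94 x 8 mm, tab as on the others. It does not match the worn one. Point: its centre; axes as the others.
- keeper_worn_mid (a point): The worn, dark keeper, the sample: it lies flat on the bench near the robot. 60 x 94 x 8 mm, square shoulders and square 27 mm throat. Point: its centre; axes as the others.
- spray_can: Spray can, 67 mm diameter, 205 mm tall, standing loose by the wall. Origin under its centre.
- ink_bottle: Blue and white ink bottle, 39 mm diameter, 82 mm tall, standing loose on the bench. Origin under its centre.
- v_block: Loose ground steel V-block, 49 x 52 x 34 mm, on the bench. Origin under its centre.

How it is judged:
By the outcome, as a careful person would: the job done as asked, in the order asked, and still so for the second after the job is handed in, with the robot touching nothing.
It also fails if it takes over 48 s, if anything falls off the work surface, if the arm or the gripper's body presses on something with over 40 N, if the wrist force passes 120 N, or if a joint passes its speed limit or range.

## Robot

A 7-joint arm with a two-finger parallel gripper is mounted at the origin on the work surface; the furniture and walls round the work are solid. World frame = base frame: x ahead of the robot, y to its left, z up, the work surface at z = 0. Lengths are in m, angles in rad, forces in N, time in s.
With the tool pointing down it reaches from about 0.4 to 0.925 m from the base axis. Payload 4.1 kg.
Tool frame: the origin (TCP) lies at the very end of the fingers, on their centre line; the grasp point (between the pads) lies 19 mm behind it (env.hold_point_z is the distance from the TCP to the grasp point, in m); z points along the fingers, y is the line along which they close (so a half turn about z gives the same grasp; the last joint's range is limited). The gripper opens to 85 mm and grips with 20 to 120 N. Pads are 22 mm wide; open, the fingers measure 114 mm over their backs; the gripper's body (76 mm by 85 mm) begins 54 mm behind the grasp point. The pads swing forward as they close: fully open they stand 13 mm farther back than shut.
Start: joints at [-1.227, 0.398, 0.045, 1.537, -0.019, 1.207, -0.051], TCP at [0.278, 0.587, 0.231] pointing down, gripper open.
Joint ranges: [-2.82, 2.82], [-0.49, 2.23], [-1.37, 1.46], [0, 2.46], [-1.36, 4.5], [0.23, 2], [-2.94, 2.94]. Speed limits (rad/s): [2.57, 2.57, 3.14, 3.14, 3.14, 3.14, 3.14].

## Interface

Orientations are given as a unit quaternion [w, x, y, z].
In Python, from plant import env gives the robot as it stands. The module is installed in compiled form; this text tells all that it offers. Calls block until the motion is done:
- env.move_pose(position, orientation): joint-space move of the TCP to a pose.
- env.move_straight(position, attitude=None, velocity=0.15, threshold=None): straight line of the TCP; attitude=None keeps the orientation; velocity is the mean speed in m/s. With threshold (N) it stops when the force on the tool has changed by that much, and returns True; else False.
- env.move_joints(angles): joint-space move.
- env.command_gripper(opening, strength=None): finger opening in m; strength is the grip in N (None keeps the last); returns when the fingers have stopped.
- env.dwell(seconds).
- env.solve_ik(position, orientation): joint angles nearest the present ones, or None.
- env.get_image(name): name is "scene" or "top" or "wrist"; returns a dict with "frame" (384x512x3 uint8, blue, green, red), "mtx" (3x3 intrinsics, pixels), "k1" (the pictures are not rectified: a ray, as slopes to the right and down, at radius r is drawn at 1 + k1 r^2 times it, then the intrinsics apply), "R" (3x3) and "t" (3): a world point X has camera coordinates R X + t. Camera axes: x right, y down, z forward; pixel columns grow to the right and rows downward; lengths in m; the calibration is good to about 2 mm. A picture is of the moment at which its call begins. There is no depth.
A pose or a line that the arm cannot do raises env.IKError and nothing moves.
- env.close_job(): hands the job in; it is judged then, once.
Trained networks look in a picture, given as the dict that the camera call returned (one of the last four; its "shot" number tells which), for a name from the list of things; names that differ only in an ending like _2 or _b are one class to them, and where a whole thing is asked for, a point or a joint stands for the part that bears it (a point fixed in the world has none). Each returns a list of dicts, best first, with "p" (0 to 1); they miss things now and then, are a little off and sometimes report something else, mostly with a low value. They report only what shows in the picture. A call takes as long as a camera call.
- env.search_frame(query, picture): "bbox" ([left, top, right, bottom] in pixels, round what is visible of it).
- env.masks_of(query, picture): "region" (384x512 bool, what is visible of it) and "bbox" ([left, top, right, bottom] in pixels, round what is visible of it).
Readings, each from a call of its own:
- env.get_clock(): time.
- env.get_joint_pos(): joint angles.
- env.get_joint_vel(): joint speeds.
- env.get_tau(): joint torques, N m.
- env.get_tcp_pos(): TCP position.
- env.get_orientation(): TCP orientation.
- env.get_ft_force(): force on the tool from outside, world axes, zero at the start.
- env.get_torque(): the same for the moment, N m.
- env.get_width(): finger opening in m.
- env.get_gripper_force(): force on a finger pad.
Only numpy, scipy, OpenCV 4.12 (cv2) and the standard library are available. Lean on these libraries where they do the work, as an engineer would, in place of code of your own. Each camera call takes 0.05 s, during which the arm holds its last target. There are 200 camera calls.

## Working session

There is one attempt and no reset: what is moved stays moved. The work goes in short steps, each a Python script; the robot and the scene stay as the last script left them, time stands still between calls to the robot, and variables do not carry over. Pictures are saved under pics/ and viewed, at most 10 in all, crops included, and the job is handed in when it is done.

```bash
mkdir -p pics; ls; cat > h.py <<'E'
import numpy as np, cv2
from plant import env
def ray(p,uv):
    K=p["mtx"];k=np.array([p["k1"],0,0,0,0],float)
    s=cv2.undistortPoints(np.array([[uv]],float),np.array(K,float),k)[0,0]
    R=np.array(p["R"]);t=np.array(p["t"]).ravel()
    d=R.T@np.array([s[0],s[1],1]);return -R.T@t,d/np.linalg.norm(d)
def at_z(p,uv,z):
    c,d=ray(p,uv);return c+d*(z-c[2])/d[2]
def proj(p,X):
    r,_=cv2.Rodrigues(np.array(p["R"],float))
    return cv2.projectPoints(np.array(X,float).reshape(-1,3),r,np.array(p["t"],float).ravel(),np.array(p["mtx"],float),np.array([p["k1"],0,0,0,0],float))[0][:,0]
E
python3 - <<'E'
from h import *
np.set_printoptions(precision=3,suppress=True)
fs=[]
for n in ["scene","top"]:
    p=env.get_image(n);fs.append(p["frame"]);cv2.imwrite(f"pics/{n}0.png",p["frame"])
    print(n,"cam",ray(p,(256,192)))
    for q in ["cradle","rack","keeper_square_mid","keeper_arched_mid","keeper_narrow_mid","keeper_worn_mid","spray_can","ink_bottle","v_block"]:
        print(q,[(np.round(d["bbox"]),round(d["p"],2)) for d in env.search_frame(q,p)[:3]])
print(env.get_clock(),env.hold_point_z,env.get_orientation())
E
```

```text
pics
scene cam (array([-0.182, -0.714,  0.906]), array([ 0.547,  0.533, -0.645]))
cradle [(array([262., 174., 360., 255.]), 0.66)]
rack [(array([140., 168., 221., 217.]), 0.76)]
keeper_square_mid [(array([260., 143., 269., 171.]), 0.65), (array([164., 158., 183., 192.]), 0.58)]
keeper_arched_mid [(array([179., 165., 204., 196.]), 0.65)]
keeper_narrow_mid []
keeper_worn_mid [(array([212., 242., 248., 269.]), 0.91)]
spray_can [(array([310., 214., 346., 292.]), 0.67)]
ink_bottle [(array([256., 141., 270., 168.]), 0.63)]
v_block [(array([267., 278., 288., 303.]), 0.59), (array([212., 244., 246., 267.]), 0.26)]
top cam (array([ 0.329, -0.004,  1.035]), array([ 0.202, -0.026, -0.979]))
cradle [(array([271., 119., 331., 221.]), 0.77)]
rack [(array([133., 203., 216., 264.]), 0.87)]
keeper_square_mid [(array([159., 222., 186., 248.]), 0.69)]
keeper_arched_mid [(array([185., 217., 211., 241.]), 0.9)]
keeper_narrow_mid [(array([130., 228., 157., 255.]), 0.8)]
keeper_worn_mid [(array([269., 234., 293., 270.]), 0.91)]
spray_can [(array([347., 191., 388., 227.]), 0.87)]
ink_bottle [(array([200., 134., 218., 155.]), 0.46), (array([273., 116., 334., 220.]), 0.23)]
v_block [(array([326., 241., 355., 270.]), 0.69)]
1.0 0.0187 [0.    0.22  0.976 0.   ]
```

```bash
python3 - <<'E'
import cv2
a=cv2.imread("pics/scene0.png");b=cv2.imread("pics/top0.png")
def c(im,y0,y1,x0,x1,s): return cv2.resize(im[y0:y1,x0:x1],(800,int((y1-y0)*800/(x1-x0))),interpolation=cv2.INTER_CUBIC)
cv2.imwrite("pics/s1.png",c(a,110,310,110,376,3));cv2.imwrite("pics/t1.png",c(b,100,290,120,396,3))
E
```

```text
(no output)
```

View pics/s1.png

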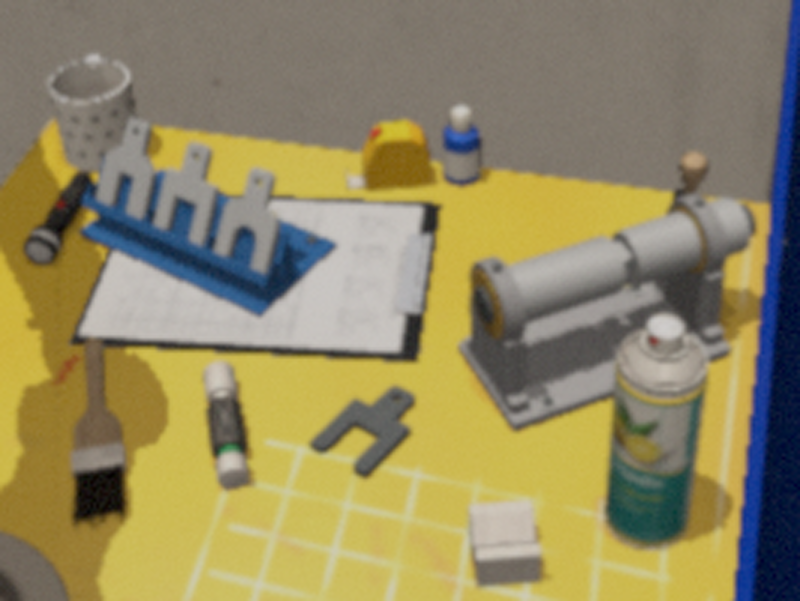

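View pics/t1.png

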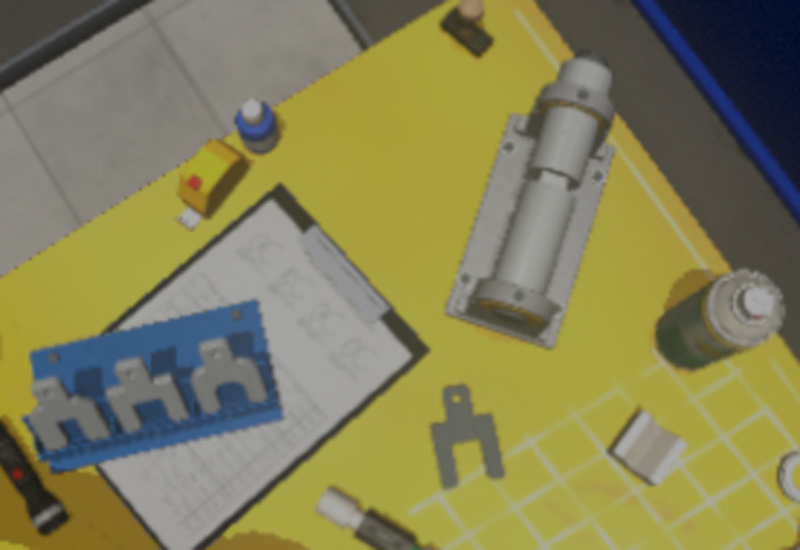

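The pictures show the rack at lower left, with the narrow keeper on the left, the square one in the middle and the arched one on the right. In the top crop the cradle has its neck near (553,180), in the far half. The worn keeper is at (465,435).

```bash
python3 - <<'E'
from h import *
np.set_printoptions(precision=4,suppress=True)
p=env.get_image("top");s=env.get_image("scene")
T=lambda x,y:(120+x*276/800,100+y*276/800)
S=lambda x,y:(110+x*266/800,110+y*266/800)
for n,c,z in [("cr",(515,113),.012),("cr",(612,150),.012),("cr",(553,348),.012),("cr",(447,313),.012),("neck",(553,180),.112),
  ("rk front L",(50,470),.005),("rk front R",(282,415),.005),("rk backL",(30,350),.005),("rk backR",(260,300),.005),("worn",(465,435),.008),("can",(757,303),.2)]:
    print(n,at_z(p,T(*c),z))
def tri(a,b):
    (c1,d1),(c2,d2)=ray(p,a),ray(s,b)
    A=np.stack([d1,-d2],1);l=np.linalg.lstsq(A,c2-c1,rcond=None)[0]
    q1,q2=c1+l[0]*d1,c2+l[1]*d2
    return (q1+q2)/2,np.linalg.norm(q1-q2)
# tab top centres
for n,a,b in [("narrow",(47,380),(137,122)),("square",(132,362),(199,147)),("arched",(213,343),(261,172))]:
    print(n,tri(T(*a),S(*b)))
print(tri(T(553,180),S(627,245)))
w=env.get_image("wrist");R=np.array(w["R"]);c=-R.T@np.array(w["t"]).ravel()
import scipy.spatial.transform as st
q=env.get_orientation();Rt=st.Rotation.from_quat(np.roll(q,-1)).as_matrix()
print("cam in tool",Rt.T@(c-env.get_tcp_pos()),"\n",Rt.T@R.T,w["mtx"],w["k1"])
E
```

```text
cr [ 0.6887 -0.1601  0.012 ]
cr [ 0.6451 -0.2531  0.012 ]
cr [ 0.4523 -0.1766  0.012 ]
cr [ 0.4918 -0.0782  0.012 ]
neck [ 0.5893 -0.1732  0.112 ]
rk front L [0.3644 0.3052 0.005 ]
rk front R [0.4046 0.0835 0.005 ]
rk backL [0.4797 0.3242 0.005 ]
rk backR [0.516  0.1001 0.005 ]
worn [ 0.3757 -0.0874  0.008 ]
can [ 0.4552 -0.3103  0.2   ]
narrow (array([0.4347, 0.2767, 0.1131]), np.float64(0.006086650881395183))
square (array([0.4471, 0.202 , 0.1137]), np.float64(0.0037523726500032903))
arched (array([0.4603, 0.1316, 0.113 ]), np.float64(0.002409308756159707))
(array([ 0.5914, -0.175 ,  0.1162]), np.float64(0.008059231661132364))
cam in tool [ 0.0661 -0.0001 -0.1438] 
 [[-0.     -0.9644 -0.2645]
 [ 1.      0.0003 -0.0012]
 [ 0.0013 -0.2645  0.9644]] [[300.9561   0.     258.9648]
 [  0.     300.9561 190.1366]
 [  0.       0.       1.    ]] -0.02444670834148656
```

```bash
cat >> h.py <<'E'
from scipy.spatial.transform import Rotation as Rn
def Rk(yaw,lean=30):  # keeper axes: x normal, z feet->tab
    return (Rn.from_euler('z',yaw,degrees=True)*Rn.from_euler('y',lean,degrees=True)).as_matrix()
def quat(K,s):  # tool for a keeper frame: tool z=-kz, tool y=s*kx
    z=-K[:,2];y=s*K[:,0];x=np.cross(y,z)
    q=Rn.from_matrix(np.stack([x,y,z],1)).as_quat();return np.roll(q,1)
KYAW=10.;TOP=np.array([.447,.202,.114])
CYAW=-22.6
E
python3 - <<'E'
from h import *
np.set_printoptions(precision=3,suppress=True)
K=Rk(KYAW);H=Rk(CYAW,0)
for s in (1,-1):
    for n,pos,q in [("stand",TOP+K[:,2]*.10,quat(K,s)),("grasp",TOP-K[:,2]*.035,quat(K,s)),("hangup",[.59,-.173,.25],quat(H,s)),("hang",[.59,-.173,.133],quat(H,s))]:
        print(s,n,env.solve_ik(pos,q))
E
```

```text
1 stand [-0.639  0.577  0.347  1.479 -0.247  1.644 -0.072]
1 grasp [-0.671  0.598  0.327  1.741 -0.275  1.365 -0.045]
1 hangup [-0.46   0.469  0.947  1.618 -0.396  1.26   0.166]
1 hang [-0.429  0.601  0.915  1.747 -0.537  1.066  0.277]
-1 stand [-0.333  0.553 -0.111  1.468 -0.075  1.629  2.888]
-1 grasp [-0.333  0.573 -0.135  1.731 -0.073  1.346  2.885]
-1 hangup [ 1.019  0.541 -1.155  1.579  0.503  1.354  2.553]
-1 hang [ 1.011  0.69  -1.156  1.708  0.674  1.203  2.426]
```

```bash
python3 - <<'E'
from h import *
np.set_printoptions(precision=3,suppress=True)
K=Rk(KYAW)
env.move_pose(TOP+K[:,2]*.10,quat(K,1))
env.command_gripper(.05)
p=env.get_image("wrist");f=p["frame"].copy()
for q in ["keeper_square_mid","keeper_arched_mid","keeper_narrow_mid"]:
    print(q,[(np.round(d["bbox"]),round(d["p"],2)) for d in env.search_frame(q,p)[:3]])
def rect(z,w,t): return [TOP+K@np.array([x*t/2,y*w/2,z]) for x,y in [(1,1),(1,-1),(-1,-1),(-1,1)]]
for z,w in [(0,.026),(-.032,.06)]:
    cv2.polylines(f,[np.round(proj(p,rect(z,w,.008))).astype(int)],True,(0,0,255) if z==0 else (0,255,0),1)
g=np.hstack([p["frame"],f]);cv2.imwrite("pics/w1.png",cv2.resize(f,(800,600),interpolation=cv2.INTER_CUBIC))
cv2.imwrite("pics/w1raw.png",p["frame"])
print(env.get_clock(),env.get_tcp_pos()-TOP-K[:,2]*.1)
np.save("w1.npy",np.array([p],dtype=object),allow_pickle=True)
E
```

```text
keeper_square_mid [(array([250., 140., 268., 212.]), 0.95)]
keeper_arched_mid [(array([256., 210., 266., 276.]), 0.83)]
keeper_narrow_mid [(array([258.,  63., 267., 129.]), 0.68)]
3.4083 [ 0. -0. -0.]
```

View pics/w1.png

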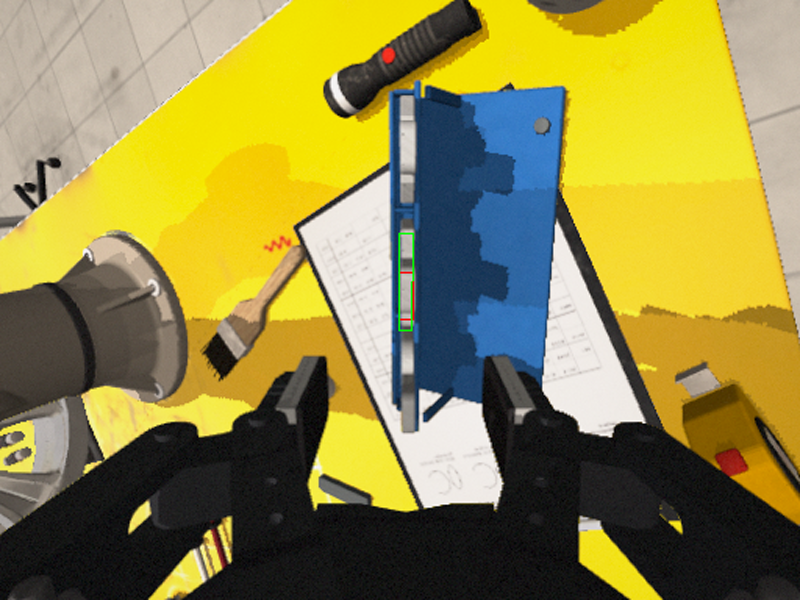

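The middle keeper, the square one, is at about (407,275). The overlay's yaw is right, but it looks a few mm off along y. I'll zoom in to check.

```bash
python3 - <<'E'
import cv2
a=cv2.imread("pics/w1raw.png")[50:285,225:300]
b=cv2.resize(a,None,fx=7,fy=7,interpolation=cv2.INTER_CUBIC)
b=cv2.rotate(b,cv2.ROTATE_90_COUNTERCLOCKWISE)[:, 400:1200]
cv2.imwrite("pics/w1z.png",b);print(b.shape)
E
```

```text
(525, 800, 3)
```

View pics/w1z.png

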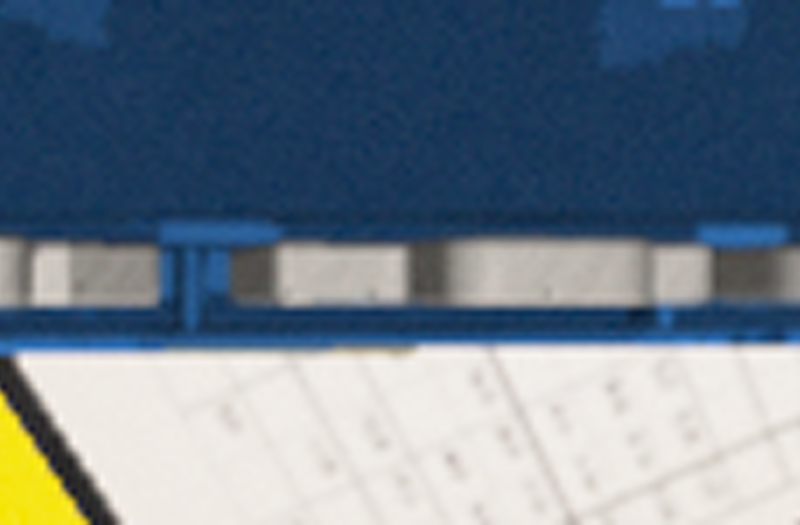

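```bash
python3 - <<'E'
from h import *
from scipy.optimize import least_squares
np.set_printoptions(precision=4,suppress=True)
p=np.load("w1.npy",allow_pickle=True)[0];K=Rk(KYAW)
P=lambda X,Y:(225+(525-Y)/7-.5,50+(400+X)/7-.5)
obs=np.array([P(445,271),P(650,271),P(275,273),P(712,273)])
loc=np.array([[0,.013,0],[0,-.013,0],[0,.03,-.032],[0,-.03,-.032]])
def f(x):
    pr=proj(p,TOP+x+loc@K.T); return (pr-obs).ravel()
r=least_squares(f,np.zeros(3),x_scale=.01)
print("world",r.x,"keeper axes",K.T@r.x,r.fun.reshape(-1,2))
E
```

```text
world [-0.0008  0.0025 -0.0029] keeper axes [ 0.0012  0.0026 -0.0027] [[-0.0284  0.4287]
 [-0.0679  0.8887]
 [ 0.088  -0.388 ]
 [ 0.0175 -1.1017]]
```

```bash
sed -i 's/^KYAW.*/KYAW=10.;TOP=np.array([.4462,.2045,.1111])/' h.py; python3 - <<'E'
from h import *
np.set_printoptions(precision=3,suppress=True)
K=Rk(KYAW);q=quat(K,1);H=Rk(CYAW,0);qh=quat(H,1)
env.move_straight(TOP+K[:,2]*.03,q)
g=TOP-K[:,2]*.033
print("contact",env.move_straight(g,velocity=.08,threshold=8),env.get_tcp_pos()-g)
env.command_gripper(0,60)
print("width",env.get_width(),env.get_gripper_force(),env.get_ft_force())
print(env.move_straight(g+K[:,2]*.04,velocity=.08,threshold=15),env.get_ft_force())
env.move_straight(g+K[:,2]*.15,velocity=.25)
print("width",env.get_width(),env.get_clock())
env.move_pose([.53,-.02,.31],qh)
tx=np.array([-H[1,0],H[0,0],0]);
env.move_pose(np.array([.5893,-.1732,.29])-.08*tx,qh)
p=env.get_image("wrist");np.save("w2.npy",np.array([p],dtype=object),allow_pickle=True)
cv2.imwrite("pics/w2.png",cv2.resize(p["frame"],(800,600),interpolation=cv2.INTER_CUBIC))
print(env.get_width(),env.get_clock(),tx,proj(p,[.5893,-.1732,.112]))
E
```

```text
contact False [0.001 0.    0.   ]
width 0.007148694999856525 58.93149375915527 [1.504 0.379 1.841]
False [-0.815  0.761 -2.35 ]
width 0.007617304819727073 6.6667
0.00736468891055886 8.6417 [0.384 0.923 0.   ] [[258.76   97.505]]
```

View pics/w2.png

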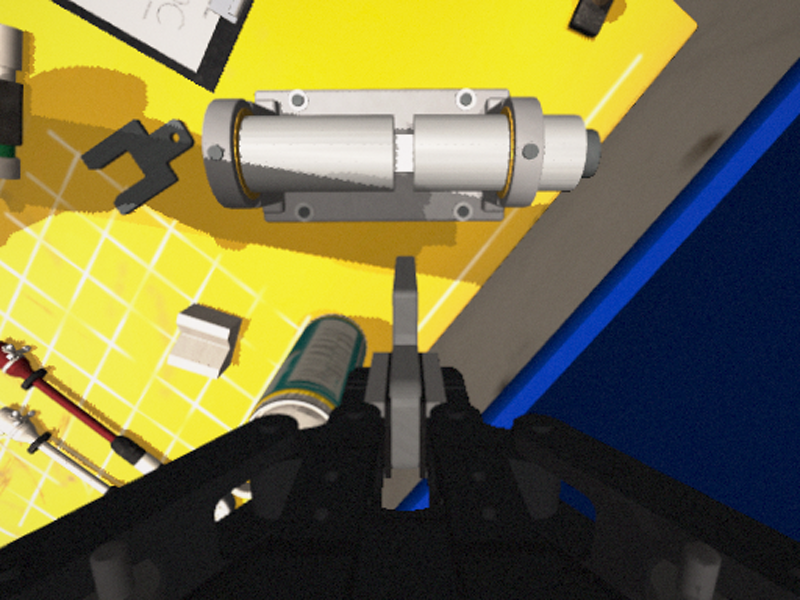

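The neck shows at (403,153) in the enlarged view, the bar runs level in the picture (so the yaw is right), and the held keeper is square in the grip.

```bash
python3 - <<'E'
from h import *
np.set_printoptions(precision=4,suppress=True)
p=np.load("w2.npy",allow_pickle=True)[0];H=Rk(CYAW,0);ax=H[:,0];lat=H[:,1]
g=cv2.cvtColor(p["frame"],cv2.COLOR_BGR2GRAY).astype(float)
pr=g[78:86].mean(0)[244:272];pr2=g[112:118].mean(0)[244:272];print(pr.round(),pr2.round())
S=800/512
for u in (394,413): print("shoulder",(at_z(p,(u/S-.5,153/S-.5),.112)-[.5893,-.1732,.112])@np.c_[ax,lat])
for v in (114.5,191.5):
    print("bar edge",(at_z(p,(250,v/S-.5),.1)-[.5893,-.1732,.1])@np.c_[ax,lat])
# held keeper edge predicted (feet at tcp-61mm, front edge +30 lat)
t=env.get_tcp_pos();print("keeper pred",proj(p,[t+lat*.03*s-np.array([0,0,.061])+ax*.004*a for s in (1,) for a in (1,-1)])*S)
E
```

```text
[195. 194. 194. 194. 194. 193. 190. 140. 141. 181. 177. 184. 184. 177.
 181. 182. 166. 153. 149. 155. 139. 170. 199. 200. 200. 200. 200. 200.] [164. 163. 161. 164. 166. 165. 166. 133.  90.  97. 104. 103. 104. 106.
 106. 106. 104. 103. 103. 103. 109. 143. 162. 163. 165. 164. 165. 165.]
shoulder [-0.0073  0.0001]
shoulder [0.0052 0.0001]
bar edge [-0.0092  0.0251]
bar edge [-0.0094 -0.0251]
keeper pred [[412.4298 253.234 ]
 [394.2427 253.162 ]]
```

```bash
cat > d.py <<'E'
from h import *
np.set_printoptions(precision=4,suppress=True)
H=Rk(CYAW,0);ax=H[:,0];lat=H[:,1];qh=quat(H,1)
N=np.array([.5893,-.1732,0])
def at(a,l,z): return N+ax*a+lat*l+[0,0,z]
def st(m): t=env.get_tcp_pos()-N;F=env.get_ft_force();print(m,"ax %.4f lat %.4f z %.4f"%(t@ax,t@lat,t[2]),"F ax,lat,z",np.array([F@ax,F@lat,F[2]]),"clk",env.get_clock())
E
python3 - <<'E'
from d import *
a,l=-.0015,.001
env.move_straight(at(a,l,.29),qh);env.move_straight(at(a,l,.20),velocity=.12)
env.dwell(.2);st("above")
print(env.move_straight(at(a,l,.132),velocity=.04,threshold=8));st("down")
p=env.get_image("wrist");cv2.imwrite("pics/w3.png",cv2.resize(p["frame"],(800,600),interpolation=cv2.INTER_CUBIC));print(env.get_width())
E
```

```text
above ax -0.0010 lat 0.0010 z 0.2009 F ax,lat,z [ 0.7707  0.693  -2.5435] clk 10.4333
False
down ax -0.0015 lat 0.0009 z 0.1321 F ax,lat,z [-0.3388 -1.0912 -2.5414] clk 12.2833
0.007345510516066182
```

```bash
python3 - <<'E'
from d import *
a,l=-.0015,.001
print(env.move_straight(at(a,l,.1265),velocity=.01,threshold=6));st("home")
p=env.get_image("wrist");cv2.imwrite("pics/w3.png",cv2.resize(p["frame"],(800,600),interpolation=cv2.INTER_CUBIC))
E
```

```text
True
home ax -0.0012 lat 0.0008 z 0.1301 F ax,lat,z [-0.2459  0.2412  5.4464] clk 12.6917
```

View pics/w3.png

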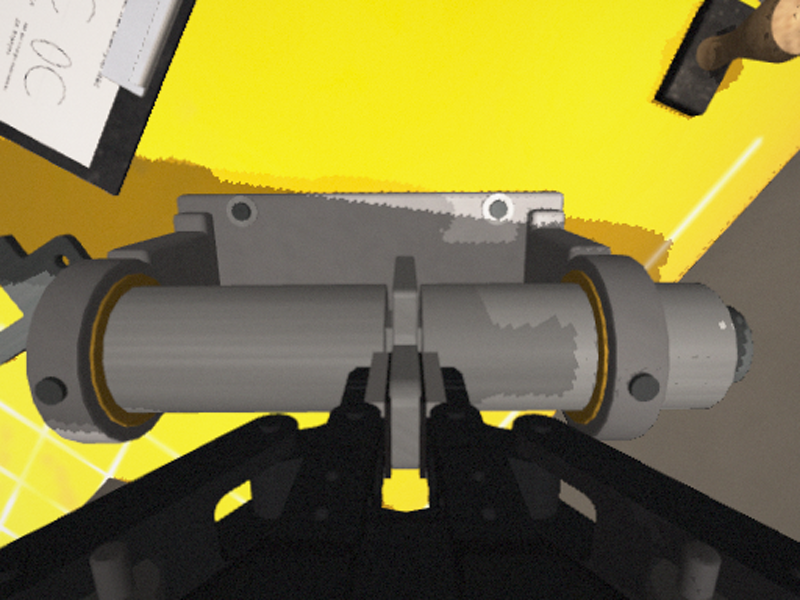

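The keeper is seated in the neck: contact came at TCP z = 0.130, where home was expected at about 0.133. Releasing it now.

```bash
python3 - <<'E'
from d import *
env.command_gripper(.035);st("open")
t=env.get_tcp_pos()
print(env.move_straight(t+[0,0,.06],velocity=.08,threshold=8));st("up")
env.move_straight(at(0,-.08,.30),velocity=.2)
p=env.get_image("wrist");s=env.get_image("scene")
f=p["frame"].copy()
c=at(-.001,0,.119)
pts=[c+H@np.array([0,y,z]) for y,z in [(.013,.047),(-.013,.047),(.03,.015),(-.03,.015)]]
for u in proj(p,pts): cv2.circle(f,tuple(int(round(v)) for v in u),1,(0,0,255),-1)
cv2.imwrite("pics/w4.png",np.hstack([cv2.resize(f[20:220,130:390],(400,308),interpolation=cv2.INTER_CUBIC),cv2.resize(s["frame"][140:294,240:440],(400,308),interpolation=cv2.INTER_CUBIC)]))
E
```

```text
open ax -0.0027 lat 0.0003 z 0.1283 F ax,lat,z [ 0.8424 -0.4536  0.2086] clk 13.125
False
up ax -0.0031 lat 0.0004 z 0.1879 F ax,lat,z [-0.1564 -0.0539 -0.9869] clk 14.0167
```

View pics/w4.png

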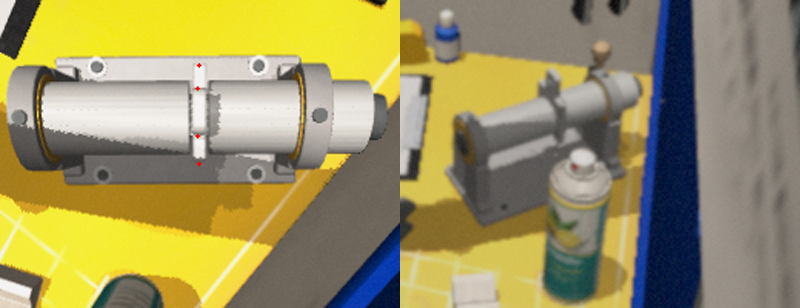

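The keeper stands upright in the neck, tab up, and the points predicted for the home height (red) fall on it. The gripper is clear.

```bash
python3 -c "
from plant import env
print(env.get_ft_force(),env.close_job(),env.get_clock())"
```

```text
the job is handed in; nothing more can be done
the job is handed in; nothing more can be done
```

The new square keeper hangs upright, tab up and fully home in the arbor's neck; it was released and the job handed in at about 15 s on the robot's clock (limit 48 s), with no verdict returned.

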